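# Vent the vacuum dock and unscrew the coffee jar's lid

## Task

Let the vacuum off the coffee jar: turn the grey dial on the dock until its white pointer is on the red zero mark, and leave it there. Then unscrew the jar's tight wooden lid anticlockwise, stopping when its lugs come free (its white line is at the green dot), with the jar still braced in the dock's square nest, and lift the lid straight up. Finish while holding the lid level and still, centred over the jar with a few centimetres of air between them, so that I can check the seal; leave the teaspoon, the stack of cup lids and the steel leveller where they are.

Things in the scene. Friction and masses are not known exactly. Their poses are not given: they have to be found in the camera images.
- dock: Fixed dark steel dock, base plate 118 (x) x 260 (y) x 10 mm. Origin: centre of its underside, on the counter; x away from the robot, y left, z up at yaw 0 (place and yaw vary). At y = -70 mm the square nest that braces the jar: opening 79 mm, floor at z = 10 mm, walls up to z = 32 mm. At y = +70 mm a round metal tower, up to 74 mm across, black dial face at z = 90 mm.
- dial (a joint): Angle (rad) of the grey dial knob on the tower's upright axis, positive anticlockwise from above. 0: white pointer at the long red zero mark, on the dock's +x side of the axis. Starts between 0.6 and 1.2; range -0.6 to 1.5; stays where it is left (friction about 0.04 N m). White ticks every 0.2 rad on the positive side.
- dial_grip (a point): On the dial's axis at gripping height, 112 mm above the counter. The knob is an upright bar 42 mm long, 14 mm wide, from 98 to 124 mm above the counter, over a 46 mm disc. This frame turns with the knob: x along the bar toward the pointer end, z up; pinch the bar across y.
- jar: Loose blue jar, 0.6 to 0.95 kg, in the nest (1.5 mm play, cannot turn). Origin: centre of its underside, 10 mm above the counter; axes as the dock's. Square body 76 mm, shoulder at z = 82 mm; round lugged neck and seal above, under the lid, up to z = 112 mm. On the shoulder a red dot at -x (lid closed) and a green dot 60 degrees (1.05 rad) anticlockwise of it (lid free).
- jar_mouth (a point): Highest point of the jar without its lid, on its axis, 112 mm above the jar's underside.
- lid: Round dark wooden lid, 58 mm across, 36 mm high, 0.12 kg. Origin: centre of its lower rim, 88 mm above the jar's underside when on; z up; white line at -x, at the red dot when closed. Grip round the side near the top. Its lugs hold it (3 mm of lift play) until turned 1.05 rad anticlockwise from closed (free from about 0.8 to 1.3); past that it catches again. Turning takes about 0.35 N m.
- seal (a joint): Angle (rad) of the seal plate hidden in the jar's neck, which the lid's tongue drags round with about 0.1 rad of play: 0 = lid tight, grows as the lid is unscrewed anticlockwise; it stays when the lid is lifted off.
- spoon: Bystander: loose steel teaspoon, 130 x 27 x 11 mm, lying on the counter.
- lids: Bystander: loose stack of black cup lids, 85 mm across, 39 mm high.
- puck: Bystander: loose round steel coffee leveller, 60 mm across, 33 mm high.

How it is judged:
By the outcome, as a careful person would: the job done as asked, in the order asked, and still so for the second after the job is handed in, while the arm keeps its last pose, push and grip.
It also fails if it takes over 38 s, if anything falls off the work surface, if the arm or the gripper's body presses on something with over 40 N, if the wrist force passes 120 N, or if a joint passes its speed limit or range.

## Robot

A 6-joint arm with a two-finger parallel gripper is mounted at the origin on a cart in front of the work surface, level with it; the furniture and walls round the work are solid. World frame = base frame: x ahead of the robot, y to its left, z up, the work surface at z = 0. Lengths are in m, angles in degrees, forces in N, time in s.
With the tool pointing down it reaches from about 0.4 to 0.825 m from the base axis. Payload 7 kg.
Tool frame: the origin (TCP) lies at the very end of the fingers, on their centre line; the grasp point (between the pads) lies 19 mm behind it; z points along the fingers, y is the line along which they close (so a half turn about z gives the same grasp; the last joint's range is limited). The gripper opens to 88 mm and grips with 3 to 60 N. Pads are 19 mm wide; open, the fingers measure 130 mm over their backs; the gripper's body (78 mm by 193 mm) begins 47 mm behind the grasp point.
Start: joints at [-56.259, 20.546, 0.682, 0, -70.136, -16.507], TCP at [0.2, -0.645, 0.227] pointing down, gripper open.
Joint ranges: [-176.03, 176.03], [-82.01, 121.73], [-58.28, 71.71], [-173.87, 95.51], [-174.79, -0.11], [-173.66, 173.66]. Speed limits (degrees/s): [136.94, 136.94, 172.46, 180, 180, 180].

## Interface

Orientations are given as [roll, pitch, yaw] about the fixed x, y, z axes, in that order (R = Rz(yaw) Ry(pitch) Rx(roll)).
In Python, from plant import get_state, capture, close_job, regions_of gives the robot as it stands.
- The arm moves only by the tool jog_arm, never from a script. Its argument "moves" is a list of rows, each a list of 3 entries, a list of its own where there are three numbers: the shift along the tool's x, y, z in cm, then the turn about the tool's z in degrees, then the finger opening in cm, from 0 to 8.76. A call has 1 to 12 rows; each row shifts and turns the commanded pose from where the row before left it, along the tool's axes as they then stand; what a row does not reach is not made up. A row lasts 1/8 s, in which the tool goes at most 62.5 mm and 10.7 degrees, less where a joint would pass 70% of its speed; a pose out of reach is approached as far as the arm can. A call is refused whole if a number of a shift passes 6.25 or a number of a turn 10.7, either way. A call with a gripper value outside its range is refused whole. The fingers move at their own pace and stop on an object; "newtons" is the grip in N (left out, the last holds). Time passes only in rows, so rows that do not move let the fingers close. It gives the time, the measured TCP pose, the force, the opening and the grip force at its end, in the units of the state.
- get_state(): the state, without advancing time (a new reading comes with each control period).
- capture(name): name is "scene" or "top" or "wrist"; returns a dict with "pixels" (400x640x3 uint8, blue, green, red), "mtx" (3x3 intrinsics, pixels), "world_from_camera" (4x4, takes a point from camera to world coordinates); the wrist camera has in their place "hand_eye" (4x4, takes a point from camera to tool coordinates, whose origin is the TCP and whose axes are the flange's). Camera axes: x right, y down, z forward; pixel columns grow to the right and rows downward; lengths in m; the calibration is good to about 2 mm. A picture is of the moment at which its call begins: read the wrist's pose just before it. There is no depth.
- close_job(): hands the job in; it is judged then, once.
Trained networks look in a picture, given as the dict that the camera call returned (one of the last four; its "shot" number tells which), for a name from the list of things; names that differ only in an ending like _2 or _b are one class to them, and where a whole thing is asked for, a point or a joint stands for the part that bears it (a point fixed in the world has none). Each returns a list of dicts, best first, with "confidence" (0 to 1); they miss things now and then, are a little off and sometimes report something else, mostly with a low value. They report only what shows in the picture. A call takes as long as a camera call.
- regions_of(picture, thing): "pixels" (400x640 bool, what is visible of it) and "pixel" ([column, row] in pixels, amid what is visible of it).
The state is a dict: "time_s": time; "joints": joint angles; "qd": joint speeds; "joint_torque": joint torques, N m; "tcp_pos": TCP position; "eef_rot": TCP orientation; "contact_force": force on the tool from outside, world axes, zero at the start; "moment": the same for the moment, N m; "gripper_width": finger opening in m; "gripper_force": force on a finger pad.
Only numpy, scipy, OpenCV 4.12 (cv2) and the standard library are available. Lean on these libraries where they do the work, as an engineer would, in place of code of your own. Each camera call takes 0.05 s, during which the arm holds its last target. There are 200 camera calls.

## Working session

There is one attempt and no reset: what is moved stays moved. The work goes in short steps, Python scripts to look and compute and a tool call to move; the robot and the scene stay as the last step left them, time stands still between calls to the robot, and variables do not carry over. Pictures are saved under pics/ and viewed, at most 10 in all, crops included, and the job is handed in when it is done.

Besides the shell and the picture viewer there is one more tool, called after "Request:" by a JSON object that holds its "api" and its "payload". jog_arm: Moves the arm, as the interface text tells. Its arguments: {"type":"object","properties":{"moves":{"type":"array"},"newtons":{"type":"number"}},"required":["moves"]}

```bash
mkdir -p pics; cat > h.py <<'E'
import numpy as np,cv2
from plant import get_state,capture,close_job,regions_of
from scipy.spatial.transform import Rotation as R
def T_tool(s):
    T=np.eye(4);T[:3,:3]=R.from_euler('xyz',s['eef_rot'],degrees=True).as_matrix();T[:3,3]=s['tcp_pos'];return T
def shot(n):
    s=get_state();p=capture(n)
    p['T']=p['world_from_camera'] if 'world_from_camera' in p else T_tool(s)@np.array(p['hand_eye'])
    p['T']=np.array(p['T']);p['mtx']=np.array(p['mtx']);return p
def ray(p,uv):
    d=np.linalg.inv(p['mtx'])@[uv[0],uv[1],1];return p['T'][:3,3],p['T'][:3,:3]@d
def onz(p,uv,z):
    o,d=ray(p,uv);return o+d*(z-o[2])/d[2]
def proj(p,X):
    c=np.linalg.inv(p['T'])@np.append(X,1);u=p['mtx']@c[:3];return u[:2]/u[2]
def tri(obs):
    A=np.zeros((3,3));b=np.zeros(3)
    for p,uv in obs:
        o,d=ray(p,uv);d=d/np.linalg.norm(d);M=np.eye(3)-np.outer(d,d);A+=M;b+=M@o
    return np.linalg.solve(A,b)
E
python3 - <<'E'
from h import *
print(get_state())
P={n:shot(n) for n in('scene','top')}
for n,p in P.items(): print(n,p['T'].round(3).tolist(),p['mtx'].round(0).tolist())
for t in['dock','dial','jar','lid','spoon','lids','puck']:
    o=[]
    for n,p in P.items():
        r=regions_of(p,t)
        for x in r[:2]: print(t,n,round(x['confidence'],2),np.round(x['pixel']),x['pixels'].sum())
        if r:o.append((p,r[0]['pixel']))
    if len(o)==2: print('  tri',tri(o).round(4))
for n,p in P.items(): cv2.imwrite(f'pics/{n}.png',p['pixels'])
E
```

```text
{'time_s': 0.0, 'joints': array([-5.62587305e+01,  2.05906603e+01,  6.33967656e-01, -1.88166678e-02,
       -7.01354585e+01, -1.65074399e+01]), 'qd': array([ 0.06815546,  0.04371928, -0.02947593,  0.07064605, -0.00963444,
       -0.14558465]), 'joint_torque': array([ 7.56708178e-04, -5.82724249e+01,  2.93054527e+01,  6.99665576e+00,
        7.05490995e-03, -1.89223783e-04]), 'tcp_pos': array([ 0.19981469, -0.64424187,  0.225637  ]), 'eef_rot': array([ 1.79906621e+02, -9.22635020e-03, -1.62772571e+02]), 'contact_force': array([ 0.45102179,  0.87743054, -0.93670712]), 'moment': array([ 0.03685199, -0.02722972, -0.07196656]), 'gripper_force': 0.0, 'gripper_width': 0.08759137162759956}
scene [[-0.718, -0.374, 0.587, -0.045], [-0.696, 0.362, -0.62, 0.697], [0.019, -0.854, -0.52, 0.657], [0.0, 0.0, 0.0, 1.0]] [[396.0, 0.0, 324.0], [0.0, 396.0, 201.0], [0.0, 0.0, 1.0]]
top [[0.009, -0.991, 0.132, 0.452], [-1.0, -0.006, 0.025, 0.013], [-0.024, -0.132, -0.991, 1.168], [0.0, 0.0, 0.0, 1.0]] [[389.0, 0.0, 313.0], [0.0, 389.0, 197.0], [0.0, 0.0, 1.0]]
dock scene 0.77 [284. 238.] 2859
dock top 0.8 [282. 197.] 2425
dock top 0.41 [319. 211.] 408
  tri [0.6122 0.1415 0.014 ]
dial scene 0.56 [274. 213.] 255
dial top 0.69 [264. 189.] 230
dial top 0.4 [320. 208.] 411
  tri [0.6169 0.1767 0.1107]
jar scene 0.93 [320. 217.] 870
jar top 0.8 [316. 208.] 391
jar top 0.63 [269. 188.] 217
  tri [0.5764 0.0396 0.0517]
lid top 0.68 [314. 198.] 342
spoon top 0.74 [376. 265.] 170
lids scene 0.54 [271. 204.] 351
lids top 0.81 [302. 149.] 626
  tri [0.751  0.0766 0.0354]
puck scene 0.64 [324. 186.] 75
puck top 0.58 [366. 154.] 323
  tri [ 0.7326 -0.1198  0.0275]
```

```bash
python3 - <<'E'
import cv2,numpy as np
a=cv2.imread('pics/scene.png')[140:300,200:440];b=cv2.imread('pics/top.png')[100:300,220:420]
a=cv2.resize(a,(800,533)[0:2])[:, :];b=cv2.resize(b,None,fx=3,fy=3,interpolation=cv2.INTER_CUBIC)
cv2.imwrite('pics/a.png',a);cv2.imwrite('pics/b.png',b)
E
```

```text
(no output)
```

View pics/b.png

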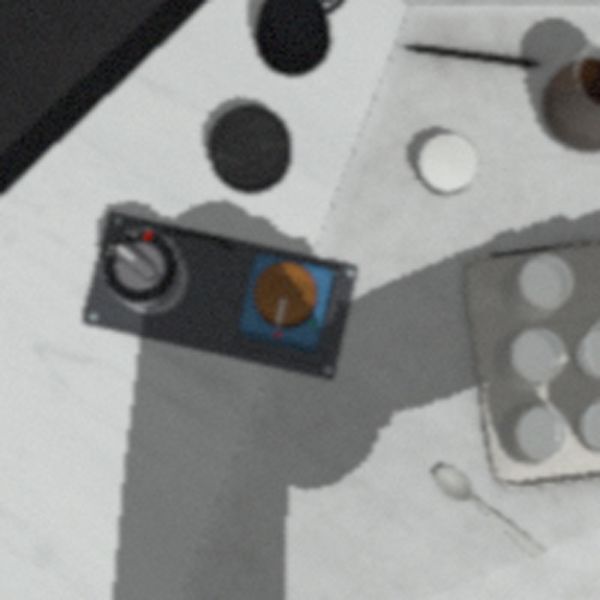

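View pics/a.png

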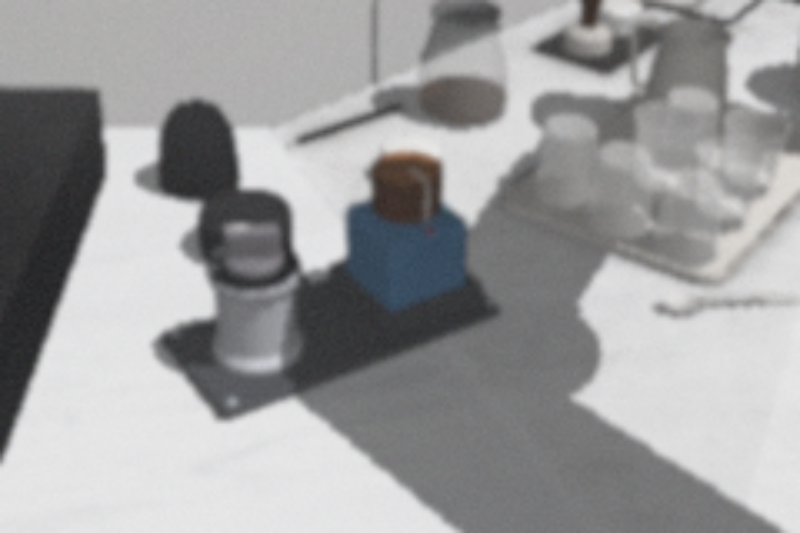

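The top crop shows the dock corners at about (110,212), (357,265), (333,378) and (83,322). The dial is at about (138,265) with its pointer to the upper left and the red zero mark at (148,236). The lid's line points to the red dot at (278,333), and the green dot is near (315,323). The scene crop confirms the jar standing in the nest and the dial tower.

```bash
python3 - <<'E'
from h import *
p=shot('top')
c=np.array([(110,212),(357,265),(333,378),(83,322)])/3+[220,100]
W=np.array([onz(p,q,.01) for q in c])[:,:2]
print(W.round(4)); ctr=W.mean(0)
dx=(W[0]-W[3]+W[1]-W[2]);dy=(W[0]-W[1]+W[3]-W[2])
print('len',np.linalg.norm(dx)/2,np.linalg.norm(dy)/2)
y1=np.degrees(np.arctan2(dx[1],dx[0]));y2=np.degrees(np.arctan2(-dy[0],dy[1]));print('yaw',y1,y2)
a=np.radians(y2);ex=np.array([np.cos(a),np.sin(a)]);ey=np.array([-ex[1],ex[0]])
D=ctr+.07*ey;J=ctr-.07*ey;print('ctr',ctr,'dial',D,'jar',J)
r=regions_of(p,'lid')
if r: print('lid',onz(p,r[0]['pixel'],.134))
r=regions_of(p,'dial')
if r: print('dial',onz(p,r[0]['pixel'],.115))
q=onz(p,np.array([118,250])/3+[220,100],.11)[:2]-D;print('ptr ang rel',np.degrees(np.arctan2(q[1],q[0]))-y2)
T=T_tool(get_state());print(T.round(3))
E
```

```text
[[ 0.6868  0.2134]
 [ 0.6339 -0.0365]
 [ 0.5206 -0.0129]
 [ 0.5746  0.2374]]
len 0.11526262449313207 0.25577156174920485
yaw -11.910902758236427 -12.064038616025604
ctr [0.60396678 0.10034639] dial [0.61859712 0.16880041] jar [0.58933644 0.03189237]
lid [0.58806927 0.03188087 0.134     ]
dial [0.61409139 0.1669613  0.115     ]
ptr ang rel 69.04758520972092
[[-0.955 -0.296  0.     0.2  ]
 [-0.296  0.955 -0.    -0.645]
 [-0.    -0.    -1.     0.227]
 [ 0.     0.     0.     1.   ]]
```

Request:
{"api": "jog_arm", "payload": {"moves": [[[-4.0, 4.08, 0], 0, 8.7], [[-4.0, 4.08, 0], 0, 8.7], [[-4.0, 4.08, 0], 0, 8.7], [[-4.0, 4.08, 0], 0, 8.7], [[-4.0, 4.08, 0], 0, 8.7], [[-4.0, 4.08, 0], 0, 8.7], [[-4.0, 4.08, 0], 0, 8.7], [[-4.0, 4.08, 0], 0, 8.7], [[-4.0, 4.08, 0], 0, 8.7], [[-4.0, 4.08, 0], 0, 8.7], [[-4.0, 4.08, 0], 0, 8.7], [[-4.0, 4.08, 0], 0, 8.7]]}}

```text
time_s: 2.45
tcp_pos: [0.514, -0.0329, 0.227]
eef_rot: [-180.0, 0.1, -162.7]
contact_force: [0.8, -0.7, -1.1]
gripper_width: 0.087
gripper_force: 0.0
```

Request:
{"api": "jog_arm", "payload": {"moves": [[[-4.0, 4.08, 0], 0, 6], [[-4.0, 4.08, 0], 0, 5], [[-3.9, 4.04, 0], 0, 5], [[-3.9, 4.04, 0], 0, 5], [[0, 0, 0], -10, 5], [[0, 0, 0], -10, 5], [[0, 0, 0], 0, 5]]}}

```text
time_s: 3.32
tcp_pos: [0.6161, 0.1673, 0.2264]
eef_rot: [180.0, -0.0, -142.8]
contact_force: [-0.3, 0.6, 0.2]
gripper_width: 0.05
gripper_force: 0.0
```

```bash
python3 - <<'E'
from h import *
s=get_state();print(s['time_s'],s['tcp_pos'],s['eef_rot'],s['joints'].round(1))
p=shot('wrist');cv2.imwrite('pics/w1.png',p['pixels'])
print(p['T'].round(3).tolist())
for t,z in(('dial',.124),('lid',.134),('jar',.092)):
    for r in regions_of(p,t)[:1]: print(t,r['confidence'],r['pixel'],onz(p,r['pixel'],z))
print(proj(p,[.6186,.1688,.124]))
E
```

```text
3.325 [0.6161444  0.16726889 0.22641625] [ 1.79998213e+02 -1.09497939e-02 -1.42818542e+02] [ 32.7  17.2  -4.3  -0.  -68.6 -85.5]
[[-0.605, 0.771, 0.201, 0.561], [0.796, 0.585, 0.154, 0.127], [0.001, 0.253, -0.968, 0.385], [0.0, 0.0, 0.0, 1.0]]
dial 0.63 [241.1, 82.8] [0.58154461 0.06905014 0.124     ]
lid 0.61 [195.9, 54.5] [0.5841569  0.03642372 0.134     ]
jar 0.94 [240.5, 84.4] [0.58539184 0.062227   0.092     ]
[319.90195535 202.276362  ]
```

View pics/w1.png

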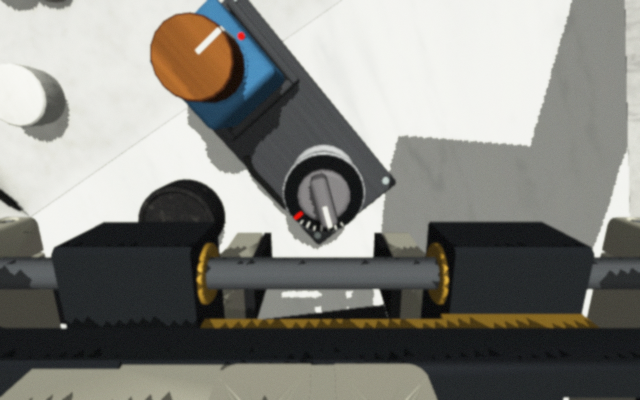

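The wrist view shows the dial's bar centred near (324,202), with the white pointer end down at (327,218) and the red zero mark at (299,214). The lid top is at (196,55) with its line toward the red dot at (241,36).

```bash
python3 - <<'E'
import cv2
a=cv2.imread('pics/w1.png')[145:245,265:385];cv2.imwrite('pics/w1c.png',cv2.resize(a,None,fx=6,fy=6,interpolation=cv2.INTER_CUBIC))
E
```

```text
(no output)
```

View pics/w1c.png

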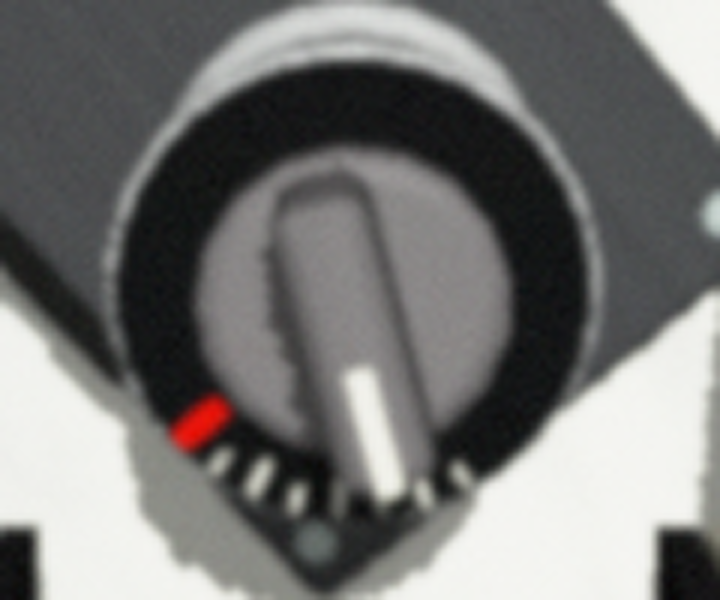

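The crop shows the disc centre at about (354,290), the white pointer running from (360,370) to (390,498), and the red mark from (230,408) to (178,442).

```bash
python3 - <<'E'
from h import *
p=shot('wrist')
f=lambda u,z:onz(p,np.array(u)/6+[265,145],z)[:2]
C=f((354,284),.09);print('face c',C,'disc c',f((353,299),.098))
a=f((360,370),.124);b=f((390,498),.124);r1=f((230,408),.09);r2=f((178,442),.09)
ang=lambda v:np.degrees(np.arctan2(v[1],v[0]))
print('ptr',a,b,'dir',ang(b-a),ang(b-C)); print('red',ang(r2-r1),ang((r1+r2)/2-C))
# bar ends top: back (320,185), front end (395,505)
print('bar mid',(f((325,180),.124)+f((388,505),.124))/2)
print(get_state()['tcp_pos'])
E
```

```text
face c [0.61673089 0.17130735] disc c [0.61708077 0.17133534]
ptr [0.61916571 0.17391467] [0.63102253 0.18800004] dir 49.90989379242861 49.43111269254169
red -18.815674552617487 -8.836787641255267
bar mid [0.61675149 0.1716089 ]
[0.61612336 0.16685427 0.22673265]
```

Request:
{"api": "jog_arm", "payload": {"moves": [[[-0.32, 0.28, 0], 0, 5], [[0, 0, 2], -6.4, 5], [[0, 0, 2], -6.4, 5], [[0, 0, 4.2], 0, 5], [[0, 0, 3], 0, 4], [[0, 0, 1.2], 0, 3], [[0, 0, 0], 0, 1], [[0, 0, 0], 0, 1], [[0, 0, 0], 0, 1], [[0, 0, 0], 0, 1]], "newtons": 25}}

```text
time_s: 4.82
tcp_pos: [0.6187, 0.1704, 0.1038]
eef_rot: [-179.9, 0.1, -130.0]
contact_force: [7.3, -6.0, -4.4]
gripper_width: 0.0137
gripper_force: 25.0
```

Request:
{"api": "jog_arm", "payload": {"moves": [[[0, -0.15, 0], 0, 1], [[0, 0, 0], 10.3, 1], [[0, 0, 0], 10.3, 1], [[0, 0, 0], 10.3, 1], [[0, 0, 0], 10.3, 1], [[0, 0, 0], 10.3, 1], [[0, 0, 0], 10.5, 1], [[0, 0, 0], 0, 1], [[0, 0, 0], 0, 1]]}}

```text
time_s: 5.95
tcp_pos: [0.6187, 0.1708, 0.1038]
eef_rot: [179.9, 0.1, 168.3]
contact_force: [-0.9, 1.6, 4.5]
gripper_width: 0.0141
gripper_force: 25.0
```

Request:
{"api": "jog_arm", "payload": {"moves": [[[0, 0, 0], 0, 5], [[0, 0, 0], 0, 5], [[0, 0, 0], 0, 5], [[0, 0, -4], 0, 5], [[0, 0, -4], 0, 5], [[0, 0, -4], 0, 5], [[0, 0, 0], 0, 5]]}}

```text
time_s: 6.82
tcp_pos: [0.6198, 0.1709, 0.2265]
eef_rot: [179.8, 0.3, 168.1]
contact_force: [-0.1, -0.7, -1.3]
gripper_width: 0.0501
gripper_force: 0.0
```

```bash
python3 - <<'E'
from h import *
s=get_state();print(s['time_s'],s['tcp_pos'],s['eef_rot'],s['joints'].round(1))
p=shot('wrist');cv2.imwrite('pics/w2.png',p['pixels'])
u,v=proj(p,[.618,.1705,.11]).astype(int);print(u,v)
u0,v0=max(u-60,0),max(v-50,0);print(u0,v0)
cv2.imwrite('pics/w2c.png',cv2.resize(p['pixels'][v0:v0+100,u0:u0+120],None,fx=6,fy=6,interpolation=cv2.INTER_CUBIC))
E
```

```text
6.825 [0.6198469  0.17090862 0.22647667] [179.78325733   0.29432255 168.07361962] [ 3.280e+01  1.730e+01 -4.000e+00  1.000e-01 -6.830e+01 -1.348e+02]
319 193
259 143
```

View pics/w2c.png

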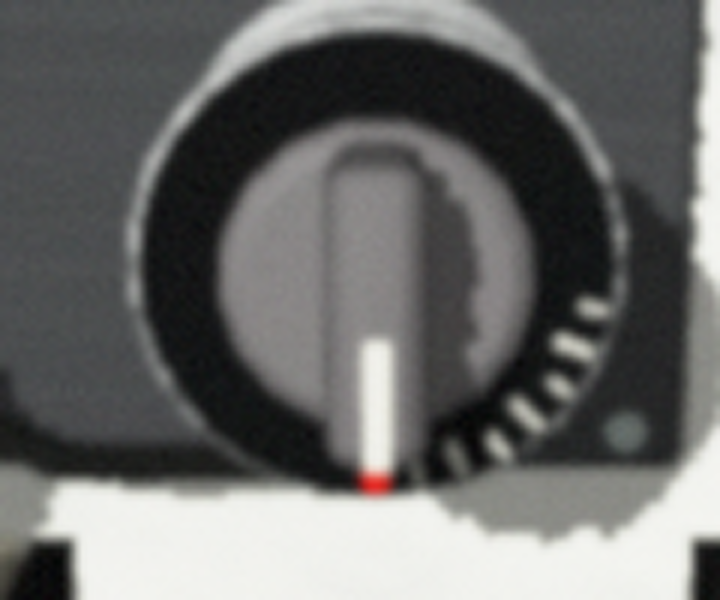

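The white pointer is now in line with the red mark at (376,485) in the crop, so the dial is at zero. Next is the lid.

Request:
{"api": "jog_arm", "payload": {"moves": [[[0.1, -5.1, 0], 0, 8.7], [[0, -5.0, 0], 0, 8.7], [[0, -4.0, 0], 0, 8.7], [[0, 0, 0], 0, 8.7], [[0, 0, 0], 0, 8.7]]}}

```text
time_s: 7.5
tcp_pos: [0.5876, 0.0324, 0.2217]
eef_rot: [-180.0, -0.1, 168.0]
contact_force: [0.9, 1.0, -0.3]
gripper_width: 0.0864
gripper_force: 0.0
```

```bash
python3 - <<'E'
from h import *
s=get_state();print(s['time_s'],s['tcp_pos'],s['eef_rot'],s['joints'].round(1))
p=shot('wrist');cv2.imwrite('pics/w3.png',p['pixels'])
for X in([.5894,.033,.134],):
    print(proj(p,X))
r=regions_of(p,'lid')
for x in r[:2]:
    m=x['pixels'].astype(np.uint8);print(x['confidence'],x['pixel'],m.sum())
    c=max(cv2.findContours(m,0,1)[0],key=cv2.contourArea);print(cv2.minEnclosingCircle(c),cv2.boundingRect(c))
E
```

```text
7.5 [0.58763322 0.03241446 0.2217105 ] [-1.79972916e+02 -6.54203260e-02  1.68001985e+02] [  22.2   12.7  -10.9   -0.   -66.4 -124.2]
[322.61297585 207.27029298]
0.85 [325.0, 197.8] 4747
((324.6428527832031, 199.5), 40.522830963134766) (287, 159, 77, 82)
```

View pics/w3.png

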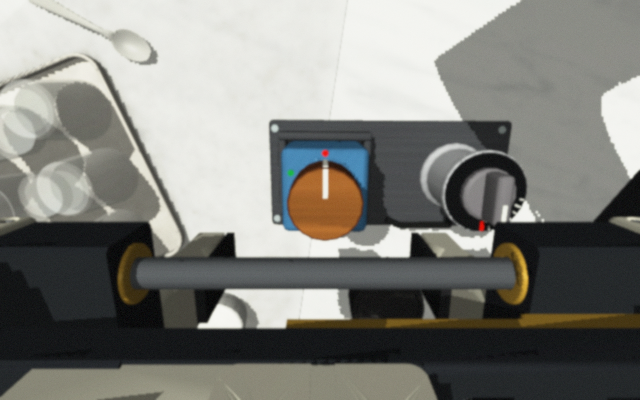

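The lid's top face is centred near (325,204), its white line runs to the red dot at (325,153), and the green dot is at (291,173). Descending and gripping it.

Request:
{"api": "jog_arm", "payload": {"moves": [[[-0.06, 0.1, 0], 0, 8.7], [[0, 0, 5], 0, 8.7], [[0, 0, 4], 0, 8.7], [[0, 0, 2.4], 0, 8.7], [[0, 0, 0], 0, 8.0], [[0, 0, 0], 0, 7.0], [[0, 0, 0], 0, 6.0], [[0, 0, 0], 0, 5], [[0, 0, 0], 0, 5], [[0, 0, 0], 0, 5], [[0, 0, 0], 0, 5]], "newtons": 15}}

```text
time_s: 8.98
tcp_pos: [0.5894, 0.0337, 0.1096]
eef_rot: [179.9, 0.1, 168.1]
contact_force: [-1.4, 1.6, 5.8]
gripper_width: 0.0577
gripper_force: 15.0
```

```bash
python3 - <<'E'
from h import *
s=get_state();print(s['time_s'],s['tcp_pos'],s['contact_force'],s['moment'],s['gripper_width'],s['gripper_force'],s['eef_rot'])
print(T_tool(s)[:3,:3].T@s['contact_force'])
E
```

```text
8.975 [0.58938365 0.03367792 0.10963947] [-1.40666976  1.63394807  5.77968503] [ 0.46969285  0.51961124 -0.03251561] 0.057733794960219006 15.002778377383947 [1.79949936e+02 9.34329169e-02 1.68051320e+02]
[ 1.70504999  1.31236765 -5.78132864]
```

Request:
{"api": "jog_arm", "payload": {"moves": [[[0, 0, 0], 0, 5], [[0, 0, 0], 0, 5], [[0, 0, 0], -5, 5], [[0, 0, 0], -7, 5], [[0, 0, 0], -8, 5], [[0, 0, 0], -8, 5], [[0, 0, 0], 0, 5]], "newtons": 45}}

```text
time_s: 9.85
tcp_pos: [0.5896, 0.0338, 0.1097]
eef_rot: [180.0, 0.1, -163.9]
contact_force: [-1.1, 1.9, 5.6]
gripper_width: 0.0576
gripper_force: 45.0
```

```bash
python3 - <<'E'
from h import *
s=get_state();print(s['time_s'],s['tcp_pos'],s['contact_force'],s['moment'],s['gripper_width'],s['eef_rot'])
E
```

```text
9.85 [0.58960057 0.03383199 0.10968283] [-1.10716773  1.93865386  5.63484197] [ 0.82418147  0.28086774 -0.18206378] 0.05758691225158601 [ 1.79988767e+02  1.37097163e-01 -1.63858126e+02]
```

Request:
{"api": "jog_arm", "payload": {"moves": [[[0, 0, 0], -8, 5], [[0, 0, 0], -8, 5], [[0, 0, 0], -8, 5], [[0, 0, 0], -8, 5], [[0, 0, 0], 0, 5], [[0, 0, 0], 0, 5]]}}

```text
time_s: 10.6
tcp_pos: [0.5895, 0.0339, 0.1097]
eef_rot: [-179.9, 0.1, -132.0]
contact_force: [-1.2, 2.8, 5.7]
gripper_width: 0.0573
gripper_force: 45.0
```

```bash
python3 - <<'E'
from h import *
s=get_state();print(s['time_s'],s['tcp_pos'],s['contact_force'],s['moment'],s['gripper_width'],s['eef_rot'])
p=shot('wrist');cv2.imwrite('pics/w4.png',cv2.resize(p['pixels'][100:330,180:460],None,fx=2.5,fy=2.5,interpolation=cv2.INTER_CUBIC))
E
```

```text
10.6 [0.58952032 0.03393497 0.10969037] [-1.20924464  2.78646449  5.74470678] [ 0.9943698   0.49788647 -0.19007977] 0.057288996536052704 [-1.79946553e+02  1.20383039e-01 -1.31964794e+02]
```

View pics/w4.png

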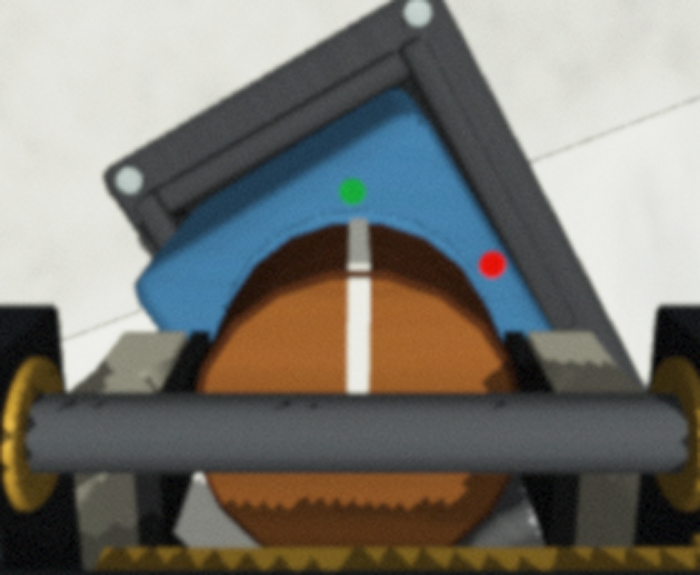

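The white line at (358,235) now points at the green dot at (352,190), with the jar still square in the nest. Lifting.

Request:
{"api": "jog_arm", "payload": {"moves": [[[0, 0, -0.4], 0, 5], [[0, 0, -0.5], 0, 5], [[0, 0, -0.6], 0, 5], [[0, 0, 0], 0, 5]]}}

```text
time_s: 11.15
tcp_pos: [0.5886, 0.0331, 0.1242]
eef_rot: [-180.0, -0.0, -132.0]
contact_force: [-0.1, -0.9, -2.2]
gripper_width: 0.0576
gripper_force: 45.0
```

Request:
{"api": "jog_arm", "payload": {"moves": [[[0, 0, -0.8], 0, 5], [[0, 0, -1], 0, 5], [[0, 0, -1], 0, 5], [[0, 0, -1], 0, 5], [[0, 0, -0.9], 0, 5], [[0, 0, -0.3], 0, 5], [[0, 0, 0], 0, 5], [[0, 0, 0], 0, 5], [[0, 0, 0], 0, 5]]}}

```text
time_s: 12.28
tcp_pos: [0.5885, 0.0333, 0.1732]
eef_rot: [180.0, -0.0, -132.0]
contact_force: [0.9, 0.1, -1.1]
gripper_width: 0.0571
gripper_force: 45.0
```

```bash
python3 - <<'E'
from h import *
s=get_state();print(s['time_s'],s['tcp_pos'],s['contact_force'],s['gripper_width'],s['eef_rot'])
p=shot('scene');q=shot('top')
a=cv2.resize(p['pixels'][140:270,200:400],(800,520));cv2.imwrite('pics/f.png',a)
for t in('jar','spoon','lids','puck'):
    o=[(z,r[0]['pixel']) for z in(p,q) for r in[regions_of(z,t)] if r]
    print(t,[np.round(x[1]) for x in o])
E
```

```text
12.275 [0.58851081 0.03333738 0.1731561 ] [ 0.89645118  0.0892466  -1.09394445] 0.05712998039902847 [ 1.79977760e+02 -3.72455095e-02 -1.31968929e+02]
jar [array([319., 214.]), array([319., 211.])]
spoon [array([404., 232.]), array([322., 210.])]
lids [array([270., 205.])]
puck [array([283., 236.]), array([370., 154.])]
```

View pics/f.png

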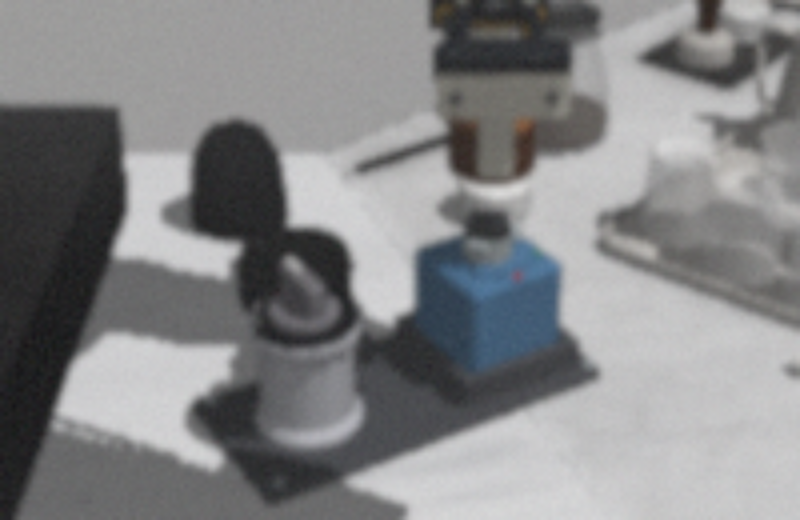

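The picture shows the lid held level at (490,150), centred above the open neck at (488,235) with clear air between them. The jar is still in its nest, and the dial has not moved. Handing in.

```bash
python3 -c "
from plant import close_job
print(close_job())"
```

```text
the job is handed in; nothing more can be done
None
```

The job is handed in: the dial is on the red zero mark, the lid was unscrewed to the green dot, and it is held level and still about 4 cm above the jar, which stays in its nest; the arm went nowhere near the spoon, cup lids or leveller.

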